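Line up the vent cowls by size

ROBOT

A 7-joint arm with a two-finger parallel gripper is mounted at the origin on the work surface. World frame = base frame: x ahead of the robot, y to its left, z up, the work surface at z = 0. Lengths are in m, angles in degrees, forces in N, time in s.
With the tool pointing down it reaches from about 0.4 to 0.9 m from the base axis. Payload 5.5 kg.
Tool frame: the origin (TCP) lies at the very end of the fingers, on their centre line; the grasp point (between the pads) lies env.tcp_to_grasp behind it (env.tcp_to_grasp is the distance from the TCP to the grasp point, in m); z points along the fingers, y is the line along which they close (so a half turn about z gives the same grasp; the last joint's range is limited). The gripper opens to 92 mm and grips with 3 to 60 N. Pads are 19 mm wide; open, the fingers measure 130 mm over their backs; the gripper's body (75 mm by 190 mm) begins 47 mm behind the grasp point.
Start: joints at [-49.32, 28.699, -24.465, 88.831, 12.651, 65.22, -12.049], TCP at [0.281, 0.586, 0.227] pointing down, gripper open.
Joint ranges: [-164.97, 164.97], [-17.58, 116.51], [-87.97, 89.64], [11.32, 138.91], [-80.73, 260.73], [10.89, 115.49], [-147.41, 147.41]. Speed limits (degrees/s): [147.25, 147.25, 180, 180, 180, 180, 180].

INTERFACE

Orientations are given as [roll, pitch, yaw] about the fixed x, y, z axes, in that order (R = Rz(yaw) Ry(pitch) Rx(roll)).
In Python, from bench import env, imaging gives the robot as it stands. The module is installed in compiled form; this text tells all that it offers.
- The arm moves only by the tool jog_arm, never from a script. Its argument "deltas" is a list of rows, each a list of 2 entries, a list of its own where there are three numbers: the shift along the tool's x, y, z in mm, then the turn about the tool's z in degrees. A call has 1 to 5 rows; each row is the pose to reach, as a shift and turn from the pose commanded when the call began, along the tool's axes at that moment; what a row does not reach only later rows make up. A row lasts 1/12 s, in which the tool goes at most 41.7 mm and 7.16 degrees, less where a joint would pass 70% of its speed; a pose out of reach is approached as far as the arm can. A call with a gripper value outside its range is refused whole. "hand" is the finger opening in mm, from 0 to 91.8, set as the call begins (left out, the last holds). The fingers move at their own pace and stop on an object; the grip force is fixed at half the most. Time passes only in rows, so rows that repeat a pose let the fingers close. It gives the time, the measured TCP pose, the force, the opening and the grip force at its end, in the units of the state.
- env.read_state(): the state, without advancing time (a new reading comes with each control period).
- imaging.get_image(name): name is "scene" or "top" or "wrist"; returns the picture (384x512x3 uint8, blue, green, red); there is no depth.
- imaging.calibration(name): a dict with "vertical_fov" (degrees; the focal length in pixels is half the picture's height over the tangent of half this angle, whatever the lens; pixels are square), "cx", "cy" (the principal point, pixels), "R" (3x3) and "t" (3): a world point X has camera coordinates R X + t. Camera axes: x right, y down, z forward; pixel columns grow to the right and rows downward; lengths in m; the calibration is good to about 2 mm. A picture is of the moment at which its call begins: read the wrist's pose just before it. calibration takes no time and is no camera call; for the wrist camera it gives the pose at the moment of the call.
- env.job_done(): hands the job in; it is judged then, once.
The state is a dict: "time_s": time; "joints": joint angles; "qd": joint speeds; "joint_torque": joint torques, N m; "eef_pos": TCP position; "ee_rot": TCP orientation; "force": force on the tool from outside, world axes, zero at the start; "torque": the same for the moment, N m; "grip_width": finger opening in m; "finger_force": force on a finger pad.
Only numpy, scipy, OpenCV 4.12 (cv2) and the standard library are available. Lean on these libraries where they do the work, as an engineer would, in place of code of your own. Each camera call takes 0.05 s, during which the arm holds its last target. There are 200 camera calls.

TASK

Stand the four small vent cowls upright on the four circles of the plywood board, one centred on each circle, in order of size: the largest on the circle next to the steel post, then smaller and smaller away from it. Do not knock over the tin of rivets that stands among them.

Things in the scene. Friction and masses are not known exactly. Their poses are not given: they have to be found in the camera images.
- cowl_a: the largest of four loose round metal vent cowls: grey conical cap on thin stays over a short bright pipe, upright. Cap 66 mm across with a 12 mm vertical rim from 78 to 90 mm above the foot (grip here), 104 mm to the cone's tip; pipe 46 mm across, 55 mm high. Origin: centre of the pipe's foot; z up; round, any yaw.
- cowl_b: the second largest of four loose round metal vent cowls: grey conical cap on thin stays over a short bright pipe, upright. Cap 56 mm across with a 12 mm vertical rim from 64 to 76 mm above the foot (grip here), 88 mm to the cone's tip; pipe 40 mm across, 45 mm high. Origin: centre of the pipe's foot; z up; round, any yaw.
- cowl_c: the third in size of four loose round metal vent cowls: grey conical cap on thin stays over a short bright pipe, upright. Cap 46 mm across with a 12 mm vertical rim from 50 to 62 mm above the foot (grip here), 72 mm to the cone's tip; pipe 33 mm across, 35 mm high. Origin: centre of the pipe's foot; z up; round, any yaw.
- cowl_d: the smallest of four loose round metal vent cowls: grey conical cap on thin stays over a short bright pipe, upright. Cap 36 mm across with a 12 mm vertical rim from 36 to 48 mm above the foot (grip here), 56 mm to the cone's tip; pipe 26 mm across, 25 mm high. Origin: centre of the pipe's foot; z up; round, any yaw.
- mark1: one of four alike flat black painted circles, 60 mm across, 90 mm apart in a straight row on a fixed plywood board (100 x 460 mm, 6 mm thick). Its number says nothing of its place in the row. Origin: centre of the circle on the board's top face, 6 mm above the table; z up, y along the row (either end).
- mark2: one of four alike flat black painted circles, 60 mm across, 90 mm apart in a straight row on a fixed plywood board (100 x 460 mm, 6 mm thick). Its number says nothing of its place in the row. Origin: centre of the circle on the board's top face, 6 mm above the table; z up, y along the row (either end).
- mark3: one of four alike flat black painted circles, 60 mm across, 90 mm apart in a straight row on a fixed plywood board (100 x 460 mm, 6 mm thick). Its number says nothing of its place in the row. Origin: centre of the circle on the board's top face, 6 mm above the table; z up, y along the row (either end).
- mark4: one of four alike flat black painted circles, 60 mm across, 90 mm apart in a straight row on a fixed plywood board (100 x 460 mm, 6 mm thick). Its number says nothing of its place in the row. Origin: centre of the circle on the board's top face, 6 mm above the table; z up, y along the row (either end).
- post: fixed upright steel post, 18 mm across and 60 mm high above the board, on a dark foot 36 mm across, standing at one end of the row, in line with the circles and 70 mm from the centre of the nearest one (the other end has only a flat steel plate, 3 mm thick). Origin: its foot's centre on the board's top face.
- rivet_tin: loose blue tin of rivets, 48 mm across, 34 mm high, standing among the cowls; not part of the row. Origin: centre of its underside; z up.

How it is judged (in metres and radians):
At the end, for the whole second after the job is handed in: Each cowl stands upright (within 0.1 rad) on the board, its foot within 14 mm of the centre of a circle: the largest on the circle next to the post (70 mm from it), the second largest on the next (160 mm), the third on the next (250 mm) and the smallest on the last (340 mm); all are at rest ((horizontal distance between cowl_a and mark1 below 0.014 m or horizontal distance between cowl_a and mark2 below 0.014 m or horizontal distance between cowl_a and mark3 below 0.014 m or horizontal distance between cowl_a and mark4 below 0.014 m) and horizontal distance between cowl_a and post between 0.04 and 0.1 m and z of cowl_a in the frame of mark1 between -0.005 and 0.005 m and angle between each of cowl_a, cowl_b, cowl_c, cowl_d's own z axis and vertical below 0.1 rad and linear speed of each of cowl_a, cowl_b, cowl_c, cowl_d below 0.02 m/s and angular speed of each of cowl_a, cowl_b, cowl_c, cowl_d below 0.2 rad/s and (horizontal distance between cowl_b and mark1 below 0.014 m or horizontal distance between cowl_b and mark2 below 0.014 m or horizontal distance between cowl_b and mark3 below 0.014 m or horizontal distance between cowl_b and mark4 below 0.014 m) and horizontal distance between cowl_b and post between 0.13 and 0.19 m and z of cowl_b in the frame of mark1 between -0.005 and 0.005 m and (horizontal distance between cowl_c and mark1 below 0.014 m or horizontal distance between cowl_c and mark2 below 0.014 m or horizontal distance between cowl_c and mark3 below 0.014 m or horizontal distance between cowl_c and mark4 below 0.014 m) and horizontal distance between cowl_c and post between 0.22 and 0.28 m and z of cowl_c in the frame of mark1 between -0.005 and 0.005 m and (horizontal distance between cowl_d and mark1 below 0.014 m or horizontal distance between cowl_d and mark2 below 0.014 m or horizontal distance between cowl_d and mark3 below 0.014 m or horizontal distance between cowl_d and mark4 below 0.014 m) and horizontal distance between cowl_d and post between 0.31 and 0.37 m and z of cowl_d in the frame of mark1 between -0.005 and 0.005 m); the robot touches nothing.
It fails at once if the rivet tin is knocked over (tilts by more than 0.6 rad) (angle between rivet_tin's own z axis and vertical above 0.6 rad).
It also fails if it takes over 112 s, if anything falls off the work surface, if the arm or the gripper's body presses on something with over 40 N, if the wrist force passes 120 N, or if a joint passes its speed limit or range.

## Working session

There is one attempt and no reset: what is moved stays moved. The work goes in short steps, Python scripts to look and compute and a tool call to move; the robot and the scene stay as the last step left them, time stands still between calls to the robot, and variables do not carry over. Pictures are saved under pics/ and viewed, at most 14 in all, crops included, and the job is handed in when it is done.

Besides the shell and the picture viewer there is one more tool, called by a JSON object that holds its "fn" and its "kwargs", one argument or row to a line. jog_arm: Moves the arm, as the interface text tells. Its arguments: {"type":"object","properties":{"deltas":{"type":"array"},"hand":{"type":"number"}},"required":["deltas"]}

```bash
mkdir -p pics
python3 - <<'E'
from bench import env, imaging
import cv2,numpy as np
s=env.read_state(); print({k:np.round(v,3) for k,v in s.items()}, env.tcp_to_grasp)
for n in ("scene","top"):
    cv2.imwrite(f"pics/{n}0.png",imaging.get_image(n)); c=imaging.calibration(n); print(n,c)
E
```

```text
{'time_s': np.float64(0.0), 'joints': array([-49.32 ,  28.752, -24.454,  88.89 ,  12.65 ,  65.22 , -12.051]), 'qd': array([ 0.004, -0.022,  0.025, -0.015, -0.016,  0.   , -0.003]), 'joint_torque': array([-0.0000e+00, -5.6660e+01, -5.8160e+00, -2.7912e+01, -6.9000e-02,
        3.1000e-02,  0.0000e+00]), 'eef_pos': array([0.281, 0.586, 0.226]), 'ee_rot': array([-1.79891e+02, -5.00000e-03,  1.54401e+02]), 'force': array([-0.011, -0.329, -0.207]), 'torque': array([ 0.003, -0.003, -0.011]), 'finger_force': np.float64(0.0), 'grip_width': np.float64(0.092)} 0.0188
scene {'vertical_fov': 56.164715443644056, 'cx': 249.62595075069802, 'cy': 192.971747682585, 'R': array([[ 0.76218485,  0.64720424,  0.0141747 ],
       [ 0.46738439, -0.53500464, -0.70379107],
       [-0.44791303,  0.54304392, -0.71026559]]), 't': array([-0.41031443, -0.21618782,  1.22246767])}
top {'vertical_fov': 55.500669599926894, 'cx': 252.990323870045, 'cy': 194.25933011648667, 'R': array([[-0.02524056, -0.99885748, -0.04057902],
       [-0.99082607,  0.03038728, -0.13168265],
       [ 0.13276529,  0.036883  , -0.99046102]]), 't': array([0.02637741, 0.5497959 , 0.73035557])}
```

View pics/top0.png

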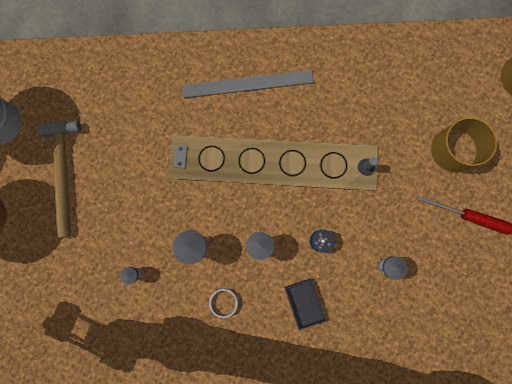

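View pics/scene0.png

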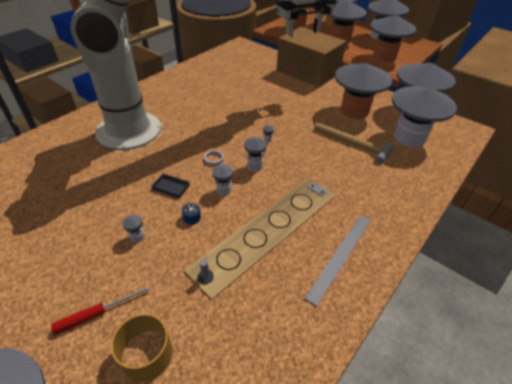

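Top view: circles at about (211,158), (252,161), (292,163), (334,165), with the post at the right end (368,165). Caps are at (190,247), (261,246), (394,268) and (130,275), and the tin is at (322,241). Next I'll measure these.

```bash
cat > h.py <<'E'
from bench import env, imaging
import cv2,numpy as np
def cam(n):
    c=imaging.calibration(n); f=192/np.tan(np.radians(c["vertical_fov"]/2)); return c,f
def ray(c,f,u,v,z):
    R=np.array(c["R"]);t=np.array(c["t"]); o=-R.T@t
    d=R.T@np.array([(u-c["cx"])/f,(v-c["cy"])/f,1]); return (o+d*(z-o[2])/d[2])
def proj(c,f,X):
    p=np.array(c["R"])@X+c["t"]; return c["cx"]+f*p[0]/p[2], c["cy"]+f*p[1]/p[2]
H=dict(a=.090,b=.076,c=.062,d=.048)
D=dict(a=66,b=56,c=46,d=36)
E
python3 - <<'E'
from h import *
im=cv2.imread("pics/top0.png"); c,f=cam("top")
hsv=cv2.cvtColor(im,cv2.COLOR_BGR2HSV)
cr={}
# circles: black on board
for u,v in [(211,158),(252,161),(292,163),(334,165)]:
    p=im[v-20:v+21,u-20:u+21].max(axis=2); m=(p<70).astype(np.uint8)
    k=cv2.findContours(m,cv2.RETR_EXTERNAL,cv2.CHAIN_APPROX_NONE)[0]; k=max(k,key=cv2.contourArea)
    pts=k[:,0]+[u-20,v-20]; W=np.array([ray(c,f,*q,.006)[:2] for q in pts])
    (x,y),r=cv2.minEnclosingCircle(W.astype(np.float32)); print("mark",np.round([x,y,2*r],4))
m=((hsv[...,1]<75)&(hsv[...,2]>50)).astype(np.uint8); m[:210]=0
for k in cv2.findContours(m,cv2.RETR_EXTERNAL,cv2.CHAIN_APPROX_NONE)[0]:
    if cv2.contourArea(k)<80: continue
    (u,v),r=cv2.minEnclosingCircle(k); print(np.round([u,v,r,cv2.contourArea(k)],1), {h:[np.round(ray(c,f,u,v,H[h])[:2],3).tolist(), round(np.linalg.norm(ray(c,f,u,v,H[h])-ray(c,f,u+2*r,v,H[h]))*1e3)] for h in H})
print("tin",ray(c,f,322,240,.034))
print("post foot",ray(c,f,367,167,.006))
big=[cv2.resize(im[220:320,100:420],None,fx=2.4,fy=2.4,interpolation=cv2.INTER_CUBIC)]
sc=cv2.imread("pics/scene0.png")[115:255,110:290]; big.append(cv2.resize(sc,(768,340),interpolation=cv2.INTER_CUBIC))
cv2.imwrite("pics/crop.png",np.vstack(big))
E
```

```text
mark [0.6383 0.1035 0.0595]
mark [0.6306 0.0139 0.0594]
mark [ 0.6225 -0.0755  0.0589]
mark [ 0.6141 -0.1651  0.0592]
[223.3 302.9  15.  646.5] {'a': [[0.338, 0.07], 57], 'b': [[0.336, 0.072], 58], 'c': [[0.334, 0.074], 59], 'd': [[0.332, 0.075], 60]}
[305.2 304.3  25.9 961. ] {'a': [[0.333, -0.083], 96], 'b': [[0.33, -0.085], 98], 'c': [[0.328, -0.086], 100], 'd': [[0.326, -0.087], 102]}
[128.5 275.6   9.2 215. ] {'a': [[0.393, 0.253], 36], 'b': [[0.391, 0.258], 37], 'c': [[0.39, 0.264], 37], 'd': [[0.389, 0.269], 38]}
[392.4 267.   14.9 492. ] {'a': [[0.397, -0.249], 55], 'b': [[0.396, -0.254], 56], 'c': [[0.395, -0.258], 57], 'd': [[0.394, -0.263], 58]}
[259.8 245.4  14.3 596. ] {'a': [[0.444, -0.002], 55], 'b': [[0.444, -0.001], 56], 'c': [[0.444, -0.001], 57], 'd': [[0.443, -0.001], 58]}
[323.5 239.9  10.7 289.5] {'a': [[0.451, -0.123], 40], 'b': [[0.451, -0.125], 41], 'c': [[0.451, -0.128], 42], 'd': [[0.451, -0.13], 43]}
[190.  247.5  18.  881.5] {'a': [[0.443, 0.133], 70], 'b': [[0.443, 0.136], 71], 'c': [[0.443, 0.139], 73], 'd': [[0.443, 0.142], 74]}
tin [ 0.45130905 -0.12871972  0.034     ]
post foot [ 0.60680831 -0.23819856  0.006     ]
```

View pics/crop.png

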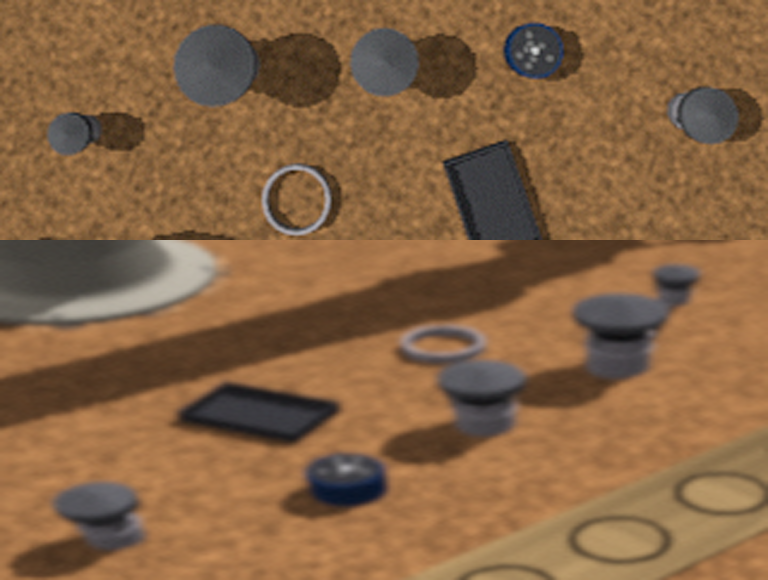

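Crop: the caps are plainly ordered a (190,247), b (260,246), c (395,268), d (129,275). The sizes match (about 70, 56, 49 and 37 mm) and the marks are 90 mm apart. I'll close the fingers across the row (yaw about 84.8°) and start with d.

```bash
cat >> h.py <<'E'
G=dict(a=.084,b=.070,c=.056,d=.042)
MK=dict(a=(.6141,-.1651),b=(.6225,-.0755),c=(.6306,.0139),d=(.6383,.1035))
def go(*pts,yaw=84.8,cur=None):
    s=env.read_state(); p=np.array(s["eef_pos"]); y=np.radians(s["ee_rot"][2]); 
    print("t",round(float(s["time_s"]),2),"pos",np.round(p,4),"rot",np.round(s["ee_rot"],1),"w",round(float(s["grip_width"]),4))
    ex=np.array([np.cos(y),np.sin(y),0]); ey=np.array([np.sin(y),-np.cos(y),0])
    for q in pts:
        d=(np.array(q)-p)*1e3; print("  ->",q,np.round([d@ex,d@ey,-d[2]],1), "turn",round(float((s["ee_rot"][2]-yaw+180)%360-180),1))
E
python3 - <<'E'
from h import *
c,f=cam("top")
for k,u,v in [("a",189.8,247.2),("b",260.1,245.6),("c",395,267.9),("d",128.7,275.4)]: print(k,np.round(ray(c,f,u,v,H[k]-.003)[:2],4))
go((.389,.269,.2),(.389,.269,.0232))
E
```

```text
a [0.4438 0.1344]
b [ 0.4433 -0.0017]
c [ 0.3934 -0.2643]
d [0.3894 0.2696]
t 0.1 pos [0.2806 0.5856 0.2258] rot [-179.9   -0.   154.4] w 0.0917
  -> (0.389, 0.269, 0.2) [-234.5 -238.7   25.8] turn 69.6
  -> (0.389, 0.269, 0.0232) [-234.5 -238.7  202.6] turn 69.6
```

{"fn": "jog_arm", "kwargs": {
  "deltas": [
    [[-23,-24,0],7],
    [[-47,-48,5],14],
    [[-70,-72,5],21],
    [[-94,-95,10],28],
    [[-117,-119,10],35]
  ],
  "hand": 91.8
}}

```text
time_s: 0.52
eef_pos: [0.335, 0.4261, 0.2156]
ee_rot: [-179.9, 0.0, 119.0]
force: [-0.2, -0.5, -0.2]
grip_width: 0.092
finger_force: 0.0
```

```bash
python3 -c "
from h import *
go((.3894,.2696,.2))"
```

```text
t 0.52 pos [0.335  0.4261 0.2156] rot [-179.9    0.   119. ] w 0.092
  -> (0.3894, 0.2696, 0.2) [-163.3  -28.4   15.6] turn 34.2
```

{"fn": "jog_arm", "kwargs": {
  "deltas": [
    [[-33,-6,3],6.8],
    [[-65,-11,6],13.6],
    [[-98,-17,9],20.5],
    [[-131,-23,12],27.3],
    [[-163,-28,15],34.2]
  ]
}}

```text
time_s: 0.93
eef_pos: [0.3905, 0.2706, 0.2014]
ee_rot: [-180.0, 0.0, 84.9]
force: [0.3, -0.0, -0.6]
grip_width: 0.0917
finger_force: 0.0
```

Run:
```python
from h import *
im=imaging.get_image("wrist"); cv2.imwrite("pics/w1.png",im); c,f=cam("wrist")
print(proj(c,f,np.array([.3894,.2696,.045])),-np.array(c["R"]).T@c["t"])
go((.3894,.2696,.0232))
```

```text
(np.float64(250.96258138433228), np.float64(165.36360479254887)) [0.40120794 0.33916501 0.35829924]
t 0.98 pos [0.393  0.2633 0.2005] rot [-180.     0.3   84. ] w 0.0919
  -> (0.3894, 0.2696, 0.0232) [  5.9  -4.3 177.3] turn -0.8
```

View pics/w1.png

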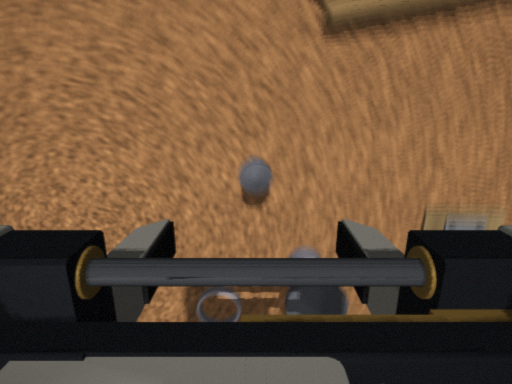

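The wrist view shows cap d at (255,177), near the prediction, but the arm is still swinging. I'll let it settle and recheck.

{"fn": "jog_arm", "kwargs": {
  "deltas": [
    [[0,0,0],0],
    [[0,0,0],0]
  ]
}}

```text
time_s: 1.15
eef_pos: [0.3906, 0.2722, 0.2016]
ee_rot: [-180.0, -0.0, 85.2]
force: [0.5, 0.9, 0.1]
grip_width: 0.0918
finger_force: 0.0
```

```bash
cat >> h.py <<'E'
def wcap(k,xy,save=None,z0=0):
    c,f=cam("wrist"); im=imaging.get_image("wrist")
    if save: cv2.imwrite(save,im)
    hsv=cv2.cvtColor(im,cv2.COLOR_BGR2HSV)
    u,v=proj(c,f,np.array([*xy,H[k]+z0]))
    m=((hsv[...,1]<90)&(hsv[...,2]>50)).astype(np.uint8); m[232:]=0
    for q in cv2.findContours(m,cv2.RETR_EXTERNAL,cv2.CHAIN_APPROX_NONE)[0]:
        (a,b),r=cv2.minEnclosingCircle(q)
        if r>8 and np.hypot(a-u,b-v)<60:
            w=ray(c,f,a,b,H[k]+z0); x,y,ww,hh=cv2.boundingRect(q)
            print("pred",np.round([u,v]),"seen",np.round([a,b,r]),(x,y,ww,hh),"cap centre",np.round(w,4))
E
python3 - <<'E'
from h import *
wcap("d",(.3894,.2696)); go((.3894,.2696,.0232))
E
```

```text
pred [254. 175.] seen [253. 173.  18.] (237, 155, 34, 36) cap centre [0.3884 0.2719 0.048 ]
t 1.2 pos [0.3902 0.2733 0.2017] rot [-180.    -0.    85.3] w 0.0918
  -> (0.3894, 0.2696, 0.0232) [ -3.8  -0.5 178.5] turn 0.5
```

{"fn": "jog_arm", "kwargs": {
  "deltas": [
    [[0,0,30],0],
    [[0,0,70],0],
    [[0,0,110],0],
    [[0,0,150],0],
    [[0,0,177],0]
  ]
}}

```text
time_s: 1.62
eef_pos: [0.3883, 0.2736, 0.0217]
ee_rot: [-179.8, 0.0, 85.4]
force: [0.6, -0.7, -0.7]
grip_width: 0.092
finger_force: 0.0
```

{"fn": "jog_arm", "kwargs": {
  "deltas": [
    [[0,0,0],0],
    [[0,0,0],0],
    [[0,0,0],0]
  ]
}}

```text
time_s: 1.87
eef_pos: [0.391, 0.2743, 0.0259]
ee_rot: [179.9, -0.1, 85.3]
force: [0.2, -0.5, 0.7]
grip_width: 0.0919
finger_force: 0.0
```

{"fn": "jog_arm", "kwargs": {
  "deltas": [
    [[0,0,0],0],
    [[0,0,0],0],
    [[0,0,0],0],
    [[0,0,0],0],
    [[0,0,0],0]
  ],
  "hand": 20
}}

```text
time_s: 2.28
eef_pos: [0.391, 0.2728, 0.0255]
ee_rot: [179.9, -0.1, 85.2]
force: [0.9, 0.3, -1.0]
grip_width: 0.0632
finger_force: 0.0
```

{"fn": "jog_arm", "kwargs": {
  "deltas": [
    [[0,0,0],0],
    [[0,0,0],0],
    [[0,0,0],0]
  ]
}}

```text
time_s: 2.53
eef_pos: [0.3905, 0.2725, 0.0247]
ee_rot: [-180.0, 0.0, 85.2]
force: [-1.4, 0.3, -0.2]
grip_width: 0.0427
finger_force: 0.0
```

{"fn": "jog_arm", "kwargs": {
  "deltas": [
    [[0,0,0],0],
    [[0,0,0],0],
    [[0,0,0],0],
    [[0,0,0],0],
    [[0,0,0],0]
  ]
}}

```text
time_s: 2.95
eef_pos: [0.3905, 0.2725, 0.0247]
ee_rot: [-180.0, 0.0, 85.2]
force: [0.4, -0.8, 1.3]
grip_width: 0.0348
finger_force: 30.0
```

{"fn": "jog_arm", "kwargs": {
  "deltas": [
    [[0,0,-20],0],
    [[0,0,-50],0],
    [[0,0,-85],0],
    [[0,0,-120],0],
    [[0,0,-150],0]
  ]
}}

```text
time_s: 3.37
eef_pos: [0.3906, 0.2726, 0.1768]
ee_rot: [180.0, -0.0, 85.2]
force: [0.6, 0.5, -1.1]
grip_width: 0.0353
finger_force: 30.0
```

```bash
python3 -c "
from h import *
go((*MK['d'],.175),(*MK['d'],.0232+.006+.002),yaw=84.8)"
```

```text
t 3.37 pos [0.3906 0.2726 0.1768] rot [180.   -0.   85.2] w 0.0353
  -> (0.6383, 0.1035, 0.175) [-147.8  261.     1.8] turn 0.4
  -> (0.6383, 0.1035, 0.0312) [-147.8  261.   145.6] turn 0.4
```

{"fn": "jog_arm", "kwargs": {
  "deltas": [
    [[-10,18,0],0],
    [[-27,48,0],0],
    [[-44,80,0],0],
    [[-62,112,0],0],
    [[-80,144,0],0]
  ]
}}

```text
time_s: 3.78
eef_pos: [0.5284, 0.1798, 0.1749]
ee_rot: [180.0, -0.0, 85.2]
force: [0.1, -0.2, -0.3]
grip_width: 0.0349
finger_force: 30.0
```

{"fn": "jog_arm", "kwargs": {
  "deltas": [
    [[-18,32,0],0],
    [[-35,62,0],0],
    [[-50,90,0],0],
    [[-61,109,0],0],
    [[-66,117,0],0.4]
  ]
}}

```text
time_s: 4.2
eef_pos: [0.6409, 0.1013, 0.1742]
ee_rot: [179.9, 0.1, 84.5]
force: [0.5, 0.3, -0.4]
grip_width: 0.0348
finger_force: 30.0
```

{"fn": "jog_arm", "kwargs": {
  "deltas": [
    [[0,0,0],0],
    [[0,0,0],0],
    [[0,0,0],0]
  ]
}}

```text
time_s: 4.45
eef_pos: [0.6368, 0.1073, 0.1744]
ee_rot: [-179.9, -0.1, 84.9]
force: [-0.3, 0.1, 0.0]
grip_width: 0.0352
finger_force: 30.0
```

```bash
python3 -c "
from h import *
go((*MK['d'],.175),(*MK['d'],.0317),yaw=84.8)"
```

```text
t 4.45 pos [0.6368 0.1073 0.1744] rot [-1.799e+02 -1.000e-01  8.490e+01] w 0.0352
  -> (0.6383, 0.1035, 0.175) [-3.7  1.9 -0.6] turn 0.1
  -> (0.6383, 0.1035, 0.0317) [ -3.7   1.9 142.7] turn 0.1
```

{"fn": "jog_arm", "kwargs": {
  "deltas": [
    [[0,0,25],0],
    [[-1,1,60],0],
    [[-1,1,90],0],
    [[-1,1,110],0],
    [[-1,1,120],0]
  ]
}}

```text
time_s: 4.87
eef_pos: [0.6356, 0.1059, 0.0516]
ee_rot: [-179.7, 0.0, 85.0]
force: [-0.8, -0.4, -1.2]
grip_width: 0.0351
finger_force: 30.0
```

{"fn": "jog_arm", "kwargs": {
  "deltas": [
    [[0,0,0],0],
    [[0,0,0],0],
    [[0,0,0],0]
  ]
}}

```text
time_s: 5.12
eef_pos: [0.6405, 0.1052, 0.0566]
ee_rot: [179.8, -0.1, 84.9]
force: [-0.2, 0.5, 0.4]
grip_width: 0.0353
finger_force: 30.0
```

```bash
python3 -c "
from h import *
wcap('d',MK['d'],z0=.028)
go((*MK['d'],.0317),yaw=84.8)"
```

```text
pred [251. 256.] seen [202. 226.  18.] (185, 217, 36, 15) cap centre [0.6161 0.1222 0.076 ]
pred [251. 256.] seen [254. 230.  25.] (229, 206, 51, 26) cap centre [0.6411 0.1175 0.076 ]
t 5.17 pos [0.6408 0.1049 0.0569] rot [ 1.798e+02 -1.000e-01  8.480e+01] w 0.0352
  -> (0.6383, 0.1035, 0.0317) [-1.6 -2.4 25.2] turn 0.0
```

{"fn": "jog_arm", "kwargs": {
  "deltas": [
    [[0,0,7],0],
    [[0,0,14],0],
    [[0,0,20],0],
    [[0,0,23],0],
    [[0,0,24],0]
  ]
}}

```text
time_s: 5.58
eef_pos: [0.6387, 0.1042, 0.0305]
ee_rot: [-179.9, 0.0, 84.8]
force: [-4.4, -1.0, 10.0]
grip_width: 0.0351
finger_force: 30.0
```

{"fn": "jog_arm", "kwargs": {
  "deltas": [
    [[0,0,0],0],
    [[0,0,0],0],
    [[0,0,0],0],
    [[0,0,0],0],
    [[0,0,0],0]
  ]
}}

```text
time_s: 6.0
eef_pos: [0.6392, 0.1042, 0.0306]
ee_rot: [-180.0, 0.0, 84.8]
force: [-1.9, 0.4, 2.6]
grip_width: 0.0351
finger_force: 30.0
```

Touching the board with 2.6 N. Release and rise.

{"fn": "jog_arm", "kwargs": {
  "deltas": [
    [[0,0,0],0],
    [[0,0,0],0],
    [[0,0,0],0],
    [[0,0,0],0],
    [[0,0,0],0]
  ],
  "hand": 91.8
}}

```text
time_s: 6.42
eef_pos: [0.6395, 0.1042, 0.0306]
ee_rot: [180.0, -0.0, 84.8]
force: [-1.1, -0.9, -0.1]
grip_width: 0.064
finger_force: 0.0
```

{"fn": "jog_arm", "kwargs": {
  "deltas": [
    [[0,0,0],0],
    [[0,0,-20],0],
    [[0,0,-50],0],
    [[0,0,-85],0],
    [[0,0,-115],0]
  ]
}}

```text
time_s: 6.83
eef_pos: [0.6394, 0.1042, 0.1472]
ee_rot: [180.0, -0.0, 84.8]
force: [0.8, -0.3, 0.4]
grip_width: 0.0911
finger_force: 0.0
```

{"fn": "jog_arm", "kwargs": {
  "deltas": [
    [[0,0,-30],0],
    [[0,0,-50],0],
    [[0,0,-60],0]
  ]
}}

```text
time_s: 7.08
eef_pos: [0.6413, 0.1045, 0.2097]
ee_rot: [179.7, -0.1, 84.8]
force: [1.4, 0.2, 0.4]
grip_width: 0.092
finger_force: 0.0
```

```bash
python3 -c "
from h import *
im=imaging.get_image('top'); cv2.imwrite('pics/top1.png',im)
go((.4438,.1344,.21),(.4438,.1344,.0655),yaw=84.8)"
```

```text
t 7.13 pos [0.6415 0.1046 0.2102] rot [ 1.796e+02 -1.000e-01  8.480e+01] w 0.0921
  -> (0.4438, 0.1344, 0.21) [  11.8 -199.6    0.2] turn -0.0
  -> (0.4438, 0.1344, 0.0655) [  11.8 -199.6  144.7] turn -0.0
```

View pics/top1.png

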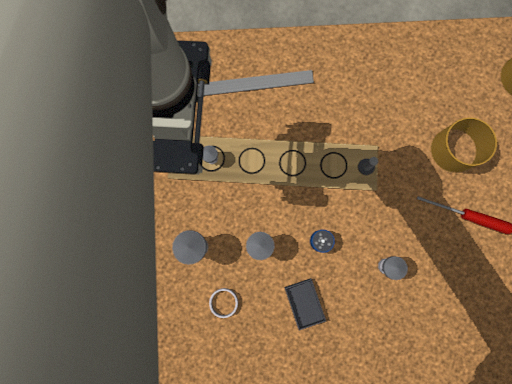

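d stands upright at (211,155), on the far circle. Next is a.

{"fn": "jog_arm", "kwargs": {
  "deltas": [
    [[1,-18,0],0],
    [[3,-50,0],0],
    [[5,-85,0],0],
    [[7,-120,0],0],
    [[9,-152,0],0]
  ]
}}

```text
time_s: 7.55
eef_pos: [0.4857, 0.1267, 0.2038]
ee_rot: [-179.8, 0.1, 84.8]
force: [-0.5, 1.2, 0.6]
grip_width: 0.0923
finger_force: 0.0
```

{"fn": "jog_arm", "kwargs": {
  "deltas": [
    [[2,-25,0],0],
    [[3,-40,0],0],
    [[3,-45,0],0],
    [[3,-45,0],0],
    [[3,-45,0],0]
  ]
}}

```text
time_s: 7.97
eef_pos: [0.4449, 0.1337, 0.2053]
ee_rot: [180.0, 0.0, 84.8]
force: [1.1, 0.5, 0.7]
grip_width: 0.0918
finger_force: 0.0
```

{"fn": "jog_arm", "kwargs": {
  "deltas": [
    [[0,0,0],0],
    [[0,0,0],0]
  ]
}}

```text
time_s: 8.13
eef_pos: [0.4453, 0.1336, 0.2055]
ee_rot: [180.0, 0.0, 84.7]
force: [-0.4, 0.3, 0.3]
grip_width: 0.0919
finger_force: 0.0
```

```bash
python3 -c "
from h import *
wcap('a',(.4438,.1344))
go((.4438,.1344,.0655))"
```

```text
pred [253. 181.] seen [253. 178.  36.] (218, 142, 71, 72) cap centre [0.444  0.1377 0.09  ]
t 8.18 pos [0.4451 0.1337 0.2054] rot [-180.     0.    84.7] w 0.092
  -> (0.4438, 0.1344, 0.0655) [  0.6  -1.4 139.9] turn -0.1
```

{"fn": "jog_arm", "kwargs": {
  "deltas": [
    [[2,-1,25],0],
    [[2,-1,60],0],
    [[2,-1,95],0],
    [[2,-1,125],0],
    [[2,-1,140],0]
  ]
}}

```text
time_s: 8.6
eef_pos: [0.4418, 0.1351, 0.0623]
ee_rot: [-179.8, 0.1, 84.8]
force: [-0.5, -0.1, 0.8]
grip_width: 0.0916
finger_force: 0.0
```

{"fn": "jog_arm", "kwargs": {
  "deltas": [
    [[0,0,0],0],
    [[0,0,0],0],
    [[0,0,0],0],
    [[0,0,0],0],
    [[0,0,0],0]
  ],
  "hand": 45
}}

```text
time_s: 9.02
eef_pos: [0.4447, 0.1365, 0.0671]
ee_rot: [179.8, -0.1, 84.8]
force: [0.5, 0.0, 0.8]
grip_width: 0.0649
finger_force: 30.0
```

{"fn": "jog_arm", "kwargs": {
  "deltas": [
    [[0,0,0],0],
    [[0,0,0],0],
    [[0,0,0],0]
  ]
}}

```text
time_s: 9.27
eef_pos: [0.4447, 0.1365, 0.067]
ee_rot: [179.8, -0.1, 84.8]
force: [-0.3, 1.2, 6.9]
grip_width: 0.0651
finger_force: 30.0
```

{"fn": "jog_arm", "kwargs": {
  "deltas": [
    [[0,0,-15],0],
    [[0,0,-45],0],
    [[0,0,-80],0],
    [[0,0,-115],0],
    [[0,0,-135],0]
  ]
}}

```text
time_s: 9.68
eef_pos: [0.4445, 0.1364, 0.2044]
ee_rot: [179.8, -0.1, 84.8]
force: [1.3, 0.5, -2.4]
grip_width: 0.065
finger_force: 30.0
```

```bash
python3 -c "
from h import *
go((*MK['a'],.2),(*MK['a'],.074))"
```

```text
t 9.68 pos [0.4445 0.1364 0.2044] rot [ 1.798e+02 -1.000e-01  8.480e+01] w 0.065
  -> (0.6141, -0.1651, 0.2) [-284.9  196.2    4.4] turn -0.0
  -> (0.6141, -0.1651, 0.074) [-284.9  196.2  130.4] turn -0.0
```

{"fn": "jog_arm", "kwargs": {
  "deltas": [
    [[-12,8,0],0],
    [[-36,25,0],0],
    [[-65,45,0],0],
    [[-95,66,0],0],
    [[-125,86,0],0]
  ]
}}

```text
time_s: 10.1
eef_pos: [0.5181, 0.0026, 0.201]
ee_rot: [180.0, -0.0, 84.9]
force: [0.0, -0.4, -2.4]
grip_width: 0.0653
finger_force: 30.0
```

{"fn": "jog_arm", "kwargs": {
  "deltas": [
    [[-30,21,0],0],
    [[-60,42,0],0],
    [[-90,62,0],0],
    [[-117,80,0],0],
    [[-138,95,0],0]
  ]
}}

```text
time_s: 10.52
eef_pos: [0.6, -0.1457, 0.2006]
ee_rot: [-180.0, 0.1, 84.7]
force: [0.2, -0.4, -1.0]
grip_width: 0.0652
finger_force: 30.0
```

{"fn": "jog_arm", "kwargs": {
  "deltas": [
    [[-14,10,0],0],
    [[-20,14,0],0],
    [[-22,15,0],0],
    [[-22,15,0],0],
    [[-22,15,0],0]
  ]
}}

```text
time_s: 10.93
eef_pos: [0.6122, -0.1636, 0.2005]
ee_rot: [-179.9, -0.1, 84.9]
force: [0.0, 0.9, -2.2]
grip_width: 0.0652
finger_force: 30.0
```

{"fn": "jog_arm", "kwargs": {
  "deltas": [
    [[0,0,0],0],
    [[0,0,0],0]
  ]
}}

```text
time_s: 11.1
eef_pos: [0.6126, -0.1639, 0.2009]
ee_rot: [-180.0, -0.0, 84.9]
force: [-0.7, 0.0, -1.6]
grip_width: 0.0654
finger_force: 30.0
```

```bash
python3 -c "
from h import *
go((*MK['a'],.074))"
```

```text
t 11.1 pos [ 0.6126 -0.1639  0.2009] rot [-180.    -0.    84.9] w 0.0654
  -> (0.6141, -0.1651, 0.074) [ -1.1   1.6 126.9] turn 0.1
```

{"fn": "jog_arm", "kwargs": {
  "deltas": [
    [[-1,1,20],0],
    [[-1,1,50],0],
    [[-1,1,80],0],
    [[-1,1,98],0],
    [[-1,1,106],0]
  ]
}}

```text
time_s: 11.52
eef_pos: [0.6113, -0.165, 0.0915]
ee_rot: [-179.7, -0.1, 84.9]
force: [-0.8, 0.4, -2.2]
grip_width: 0.0655
finger_force: 30.0
```

{"fn": "jog_arm", "kwargs": {
  "deltas": [
    [[0,0,0],0],
    [[0,0,6],0],
    [[0,0,12],0],
    [[0,0,16],0],
    [[0,0,18],0]
  ]
}}

```text
time_s: 11.93
eef_pos: [0.614, -0.1666, 0.077]
ee_rot: [180.0, 0.0, 84.8]
force: [0.3, -0.3, -1.9]
grip_width: 0.0654
finger_force: 30.0
```

{"fn": "jog_arm", "kwargs": {
  "deltas": [
    [[0,0,0],0],
    [[0,0,0],0],
    [[0,0,0],0]
  ]
}}

```text
time_s: 12.18
eef_pos: [0.614, -0.1667, 0.0771]
ee_rot: [180.0, 0.0, 84.8]
force: [0.2, 0.6, -1.0]
grip_width: 0.0653
finger_force: 30.0
```

{"fn": "jog_arm", "kwargs": {
  "deltas": [
    [[1,0,1],0],
    [[1,0,2],0],
    [[1,0,3],0],
    [[1,0,4],0],
    [[1,0,4],0]
  ]
}}

```text
time_s: 12.6
eef_pos: [0.6139, -0.1657, 0.0732]
ee_rot: [180.0, 0.0, 84.8]
force: [-1.5, 0.0, 2.5]
grip_width: 0.065
finger_force: 30.0
```

{"fn": "jog_arm", "kwargs": {
  "deltas": [
    [[0,0,0],0],
    [[0,0,0],0],
    [[0,0,0],0],
    [[0,0,0],0],
    [[0,0,0],0]
  ],
  "hand": 91.8
}}

```text
time_s: 13.02
eef_pos: [0.6138, -0.1656, 0.0726]
ee_rot: [180.0, -0.0, 84.8]
force: [-0.3, -0.2, 0.2]
grip_width: 0.0909
finger_force: 0.0
```

{"fn": "jog_arm", "kwargs": {
  "deltas": [
    [[0,0,0],0],
    [[0,0,-15],0],
    [[0,0,-45],0],
    [[0,0,-80],0],
    [[0,0,-110],0]
  ]
}}

```text
time_s: 13.43
eef_pos: [0.6137, -0.1656, 0.1842]
ee_rot: [-180.0, 0.0, 84.8]
force: [0.3, -0.5, -0.6]
grip_width: 0.0918
finger_force: 0.0
```

{"fn": "jog_arm", "kwargs": {
  "deltas": [
    [[0,0,-15],0],
    [[0,0,-22],0],
    [[0,0,-25],0],
    [[0,0,-25],0]
  ]
}}

```text
time_s: 13.77
eef_pos: [0.6136, -0.1655, 0.2075]
ee_rot: [-180.0, -0.0, 84.8]
force: [0.4, -0.3, -0.4]
grip_width: 0.0921
finger_force: 0.0
```

```bash
python3 -c "
from h import *
go((.3934,-.2643,.21),(.4433,-.0017,.21))"
```

```text
t 13.77 pos [ 0.6136 -0.1655  0.2075] rot [-180.    -0.    84.8] w 0.0921
  -> (0.3934, -0.2643, 0.21) [-118.3 -210.3   -2.5] turn 0.0
  -> (0.4433, -0.0017, 0.21) [ 147.7 -184.4   -2.5] turn 0.0
```

{"fn": "jog_arm", "kwargs": {
  "deltas": [
    [[10,-12,0],0],
    [[28,-35,0],0],
    [[50,-62,0],0],
    [[73,-91,0],0],
    [[96,-120,0],0]
  ]
}}

```text
time_s: 14.18
eef_pos: [0.5003, -0.0582, 0.2054]
ee_rot: [-179.8, 0.0, 84.8]
force: [0.3, -0.2, 0.4]
grip_width: 0.0922
finger_force: 0.0
```

{"fn": "jog_arm", "kwargs": {
  "deltas": [
    [[22,-28,0],0],
    [[38,-48,0],0],
    [[48,-60,0],0],
    [[52,-64,0],0],
    [[52,-64,0],0]
  ]
}}

```text
time_s: 14.6
eef_pos: [0.4425, -0.0006, 0.2066]
ee_rot: [-179.9, 0.0, 84.9]
force: [-0.0, 0.7, 0.5]
grip_width: 0.0919
finger_force: 0.0
```

{"fn": "jog_arm", "kwargs": {
  "deltas": [
    [[0,0,0],0],
    [[0,0,0],0]
  ]
}}

```text
time_s: 14.77
eef_pos: [0.4447, -0.0026, 0.2074]
ee_rot: [-180.0, 0.0, 84.7]
force: [0.1, -0.4, -0.6]
grip_width: 0.0916
finger_force: 0.0
```

```bash
python3 -c "
from h import *
wcap('b',(.4433,-.0017))
go((.4433,-.0,.0515))"
```

```text
pred [254. 177.] seen [253. 174.  29.] (225, 145, 57, 59) cap centre [0.4432 0.0007 0.076 ]
t 14.82 pos [ 0.4447 -0.0027  0.2074] rot [-180.     0.    84.7] w 0.0918
  -> (0.4433, -0.0, 0.0515) [  2.5  -1.7 155.9] turn -0.1
```

{"fn": "jog_arm", "kwargs": {
  "deltas": [
    [[2,-1,25],0],
    [[2,-1,65],0],
    [[2,-1,105],0],
    [[2,-1,138],0],
    [[2,-1,155],0]
  ]
}}

```text
time_s: 15.23
eef_pos: [0.4412, -0.0006, 0.049]
ee_rot: [-179.7, 0.1, 84.7]
force: [-0.8, -0.4, -0.7]
grip_width: 0.092
finger_force: 0.0
```

{"fn": "jog_arm", "kwargs": {
  "deltas": [
    [[0,0,0],0],
    [[0,0,0],0],
    [[0,0,0],0],
    [[0,0,0],0],
    [[0,0,0],0]
  ],
  "hand": 35
}}

```text
time_s: 15.65
eef_pos: [0.4447, 0.0005, 0.0542]
ee_rot: [179.8, -0.0, 84.8]
force: [-0.5, 0.3, 1.6]
grip_width: 0.0633
finger_force: 0.0
```

{"fn": "jog_arm", "kwargs": {
  "deltas": [
    [[0,0,0],0],
    [[0,0,0],0],
    [[0,0,0],0],
    [[0,0,0],0]
  ]
}}

```text
time_s: 15.98
eef_pos: [0.4441, 0.0006, 0.0538]
ee_rot: [179.9, -0.0, 84.8]
force: [-1.0, -0.3, 7.6]
grip_width: 0.0551
finger_force: 30.0
```

{"fn": "jog_arm", "kwargs": {
  "deltas": [
    [[0,0,-15],0],
    [[0,0,-45],0],
    [[0,0,-80],0],
    [[0,0,-115],0],
    [[0,0,-140],0]
  ]
}}

```text
time_s: 16.4
eef_pos: [0.4437, 0.0005, 0.1957]
ee_rot: [179.8, -0.0, 84.8]
force: [1.5, -0.0, -0.6]
grip_width: 0.0548
finger_force: 30.0
```

```bash
python3 -c "
from h import *
go((*MK['b'],.2))"
```

```text
t 16.4 pos [0.4437 0.0005 0.1957] rot [179.8  -0.   84.8] w 0.0548
  -> (0.6225, -0.0755, 0.2) [-59.5 184.9  -4.3] turn -0.0
```

{"fn": "jog_arm", "kwargs": {
  "deltas": [
    [[-5,15,0],0],
    [[-14,44,0],0],
    [[-25,78,0],0],
    [[-36,112,0],0],
    [[-46,142,0],0]
  ]
}}

```text
time_s: 16.82
eef_pos: [0.582, -0.0589, 0.193]
ee_rot: [179.9, 0.0, 84.8]
force: [0.7, 0.7, -1.1]
grip_width: 0.0553
finger_force: 30.0
```

{"fn": "jog_arm", "kwargs": {
  "deltas": [
    [[-7,24,0],0],
    [[-11,37,0],0],
    [[-13,42,0],0],
    [[-13,42,0],0],
    [[-13,42,0],0]
  ]
}}

```text
time_s: 17.23
eef_pos: [0.6199, -0.0745, 0.1922]
ee_rot: [-179.9, -0.0, 84.8]
force: [-0.6, 0.3, -1.3]
grip_width: 0.0553
finger_force: 30.0
```

{"fn": "jog_arm", "kwargs": {
  "deltas": [
    [[0,0,0],0],
    [[0,0,0],0]
  ]
}}

```text
time_s: 17.4
eef_pos: [0.6201, -0.0741, 0.1929]
ee_rot: [-180.0, -0.0, 84.9]
force: [-0.5, 0.2, -1.2]
grip_width: 0.0552
finger_force: 30.0
```

```bash
python3 -c "
from h import *
go((*MK['b'],.0605))"
```

```text
t 17.4 pos [ 0.6201 -0.0741  0.1929] rot [-180.    -0.    84.9] w 0.0552
  -> (0.6225, -0.0755, 0.0605) [ -1.2   2.6 132.4] turn 0.1
```

{"fn": "jog_arm", "kwargs": {
  "deltas": [
    [[-1,2,20],0],
    [[-1,2,50],0],
    [[-1,2,85],0],
    [[-1,2,104],0],
    [[-1,2,112],0]
  ]
}}

```text
time_s: 17.82
eef_pos: [0.6196, -0.0752, 0.0774]
ee_rot: [-179.7, -0.0, 84.8]
force: [-0.9, -0.3, -2.0]
grip_width: 0.0555
finger_force: 30.0
```

{"fn": "jog_arm", "kwargs": {
  "deltas": [
    [[0,0,0],0],
    [[0,0,6],0],
    [[0,0,11],0],
    [[0,0,14],0],
    [[0,0,16],0]
  ]
}}

```text
time_s: 18.23
eef_pos: [0.6236, -0.0761, 0.0654]
ee_rot: [179.9, -0.0, 84.8]
force: [-0.4, 0.5, -0.9]
grip_width: 0.0553
finger_force: 30.0
```

{"fn": "jog_arm", "kwargs": {
  "deltas": [
    [[0,0,0],0],
    [[0,0,0],0],
    [[0,0,0],0]
  ]
}}

```text
time_s: 18.48
eef_pos: [0.6232, -0.0761, 0.0651]
ee_rot: [180.0, -0.0, 84.8]
force: [0.1, -0.3, -1.2]
grip_width: 0.0549
finger_force: 30.0
```

{"fn": "jog_arm", "kwargs": {
  "deltas": [
    [[0,0,2],0],
    [[0,0,4],0],
    [[0,0,5],0],
    [[0,0,5.5],0],
    [[0,0,5.5],0]
  ]
}}

```text
time_s: 18.9
eef_pos: [0.623, -0.0761, 0.06]
ee_rot: [180.0, -0.0, 84.8]
force: [-2.3, -0.4, 4.2]
grip_width: 0.0548
finger_force: 30.0
```

{"fn": "jog_arm", "kwargs": {
  "deltas": [
    [[0,0,0],0],
    [[0,0,0],0],
    [[0,0,0],0],
    [[0,0,0],0],
    [[0,0,0],0]
  ],
  "hand": 91.8
}}

```text
time_s: 19.32
eef_pos: [0.6229, -0.076, 0.059]
ee_rot: [-180.0, -0.0, 84.8]
force: [-0.6, -0.2, 1.0]
grip_width: 0.0842
finger_force: 0.0
```

{"fn": "jog_arm", "kwargs": {
  "deltas": [
    [[0,0,0],0],
    [[0,0,-15],0],
    [[0,0,-45],0],
    [[0,0,-80],0],
    [[0,0,-110],0]
  ]
}}

```text
time_s: 19.73
eef_pos: [0.6228, -0.0761, 0.1705]
ee_rot: [-180.0, 0.0, 84.8]
force: [1.0, -0.1, 0.5]
grip_width: 0.0919
finger_force: 0.0
```

{"fn": "jog_arm", "kwargs": {
  "deltas": [
    [[0,0,-20],0],
    [[0,0,-32],0],
    [[0,0,-35],0],
    [[0,0,-35],0]
  ]
}}

```text
time_s: 20.07
eef_pos: [0.6231, -0.0761, 0.2045]
ee_rot: [180.0, -0.0, 84.8]
force: [-0.4, 0.5, -0.6]
grip_width: 0.0918
finger_force: 0.0
```

```bash
python3 -c "
from h import *
go((.3934,-.2643,.2))"
```

```text
t 20.07 pos [ 0.6231 -0.0761  0.2045] rot [180.   -0.   84.8] w 0.0918
  -> (0.3934, -0.2643, 0.2) [-208.3 -211.7    4.5] turn 0.0
```

{"fn": "jog_arm", "kwargs": {
  "deltas": [
    [[-10,-10,0],0],
    [[-30,-31,0],0],
    [[-53,-54,0],0],
    [[-77,-78,0],0],
    [[-101,-103,0],0]
  ]
}}

```text
time_s: 20.48
eef_pos: [0.5087, -0.1675, 0.2017]
ee_rot: [-179.8, -0.0, 84.9]
force: [0.3, 0.4, 0.1]
grip_width: 0.0919
finger_force: 0.0
```

{"fn": "jog_arm", "kwargs": {
  "deltas": [
    [[-24,-25,0],0],
    [[-48,-49,0],0],
    [[-70,-71,0],0],
    [[-88,-89,0],0],
    [[-99,-101,0],0]
  ]
}}

```text
time_s: 20.9
eef_pos: [0.3977, -0.2582, 0.2021]
ee_rot: [-179.7, -0.0, 84.6]
force: [-0.2, 0.6, -0.2]
grip_width: 0.0919
finger_force: 0.0
```

{"fn": "jog_arm", "kwargs": {
  "deltas": [
    [[-6,-6,0],0],
    [[-8,-8,0],0],
    [[-8,-8,0],0],
    [[-8,-8,0],0],
    [[-8,-8,0],0]
  ]
}}

```text
time_s: 21.32
eef_pos: [0.394, -0.2629, 0.2039]
ee_rot: [-180.0, -0.0, 84.9]
force: [0.3, -0.4, -0.0]
grip_width: 0.0913
finger_force: 0.0
```

```bash
python3 -c "
from h import *
wcap('c',(.3934,-.2643))
go((.3934,-.2643,.0375))"
```

```text
pred [255. 176.] seen [255. 174.  24.] (233, 151, 44, 48) cap centre [ 0.3939 -0.2625  0.062 ]
t 21.37 pos [ 0.394 -0.263  0.204] rot [-180.    -0.    84.9] w 0.0918
  -> (0.3934, -0.2643, 0.0375) [ -1.3  -0.4 166.5] turn 0.1
```

{"fn": "jog_arm", "kwargs": {
  "deltas": [
    [[0,0,28],0],
    [[0,0,68],0],
    [[0,0,108],0],
    [[0,0,146],0],
    [[0,0,166],0]
  ]
}}

```text
time_s: 21.78
eef_pos: [0.3917, -0.2619, 0.0345]
ee_rot: [-179.8, -0.1, 84.9]
force: [-0.1, 0.2, -0.0]
grip_width: 0.0918
finger_force: 0.0
```

{"fn": "jog_arm", "kwargs": {
  "deltas": [
    [[0,0,0],0],
    [[0,0,0],0],
    [[0,0,0],0],
    [[0,0,0],0],
    [[0,0,0],0]
  ],
  "hand": 28
}}

```text
time_s: 22.2
eef_pos: [0.3945, -0.2648, 0.04]
ee_rot: [179.8, 0.1, 84.8]
force: [0.8, 0.2, 0.4]
grip_width: 0.063
finger_force: 0.0
```

{"fn": "jog_arm", "kwargs": {
  "deltas": [
    [[0,0,0],0],
    [[0,0,0],0],
    [[0,0,0],0],
    [[0,0,0],0],
    [[0,0,0],0]
  ]
}}

```text
time_s: 22.62
eef_pos: [0.3935, -0.2643, 0.0389]
ee_rot: [179.9, 0.0, 84.8]
force: [-0.4, 0.1, 7.0]
grip_width: 0.0452
finger_force: 30.0
```

{"fn": "jog_arm", "kwargs": {
  "deltas": [
    [[0,0,-15],0],
    [[0,0,-45],0],
    [[0,0,-80],0],
    [[0,0,-120],0],
    [[0,0,-155],0]
  ]
}}

```text
time_s: 23.03
eef_pos: [0.3924, -0.2639, 0.195]
ee_rot: [-180.0, 0.0, 84.8]
force: [0.6, -1.0, -1.4]
grip_width: 0.0453
finger_force: 30.0
```

```bash
python3 -c "
from h import *
go((*MK['c'],.195))"
```

```text
t 23.03 pos [ 0.3924 -0.2639  0.195 ] rot [-180.     0.    84.8] w 0.0453
  -> (0.6306, 0.0139, 0.195) [298.4 211.9   0. ] turn -0.0
```

{"fn": "jog_arm", "kwargs": {
  "deltas": [
    [[10,7,0],0],
    [[32,23,0],0],
    [[60,43,0],0],
    [[89,63,0],0],
    [[118,84,0],0]
  ]
}}

```text
time_s: 23.45
eef_pos: [0.4876, -0.1531, 0.1933]
ee_rot: [-180.0, -0.0, 84.7]
force: [1.5, -0.3, -0.8]
grip_width: 0.0454
finger_force: 30.0
```

{"fn": "jog_arm", "kwargs": {
  "deltas": [
    [[29,21,0],0],
    [[58,41,0],0],
    [[87,62,0],0],
    [[115,82,0],0],
    [[140,99,0],0]
  ]
}}

```text
time_s: 23.87
eef_pos: [0.5995, -0.0214, 0.1929]
ee_rot: [-180.0, -0.0, 84.9]
force: [0.2, -0.5, -1.3]
grip_width: 0.0452
finger_force: 30.0
```

{"fn": "jog_arm", "kwargs": {
  "deltas": [
    [[20,14,0],0],
    [[33,24,0],0],
    [[39,28,0],0],
    [[40,29,0],0],
    [[40,29,0],0]
  ]
}}

```text
time_s: 24.28
eef_pos: [0.6305, 0.0129, 0.1927]
ee_rot: [-179.9, 0.0, 84.8]
force: [-0.7, -0.9, -0.8]
grip_width: 0.0451
finger_force: 30.0
```

{"fn": "jog_arm", "kwargs": {
  "deltas": [
    [[0,0,0],0],
    [[0,0,0],0],
    [[0,0,0],0]
  ]
}}

```text
time_s: 24.53
eef_pos: [0.6306, 0.012, 0.1934]
ee_rot: [-180.0, 0.0, 84.7]
force: [-0.8, -0.3, -0.8]
grip_width: 0.045
finger_force: 30.0
```

```bash
python3 -c "
from h import *
go((*MK['c'],.045))"
```

```text
t 24.53 pos [0.6306 0.012  0.1934] rot [-180.     0.    84.7] w 0.045
  -> (0.6306, 0.0139, 0.045) [ 1.900e+00 -1.000e-01  1.484e+02] turn -0.1
```

{"fn": "jog_arm", "kwargs": {
  "deltas": [
    [[1,0,22],0],
    [[1,0,57],0],
    [[1,0,95],0],
    [[1,0,118],0],
    [[1,0,128],0]
  ]
}}

```text
time_s: 24.95
eef_pos: [0.6278, 0.0136, 0.0613]
ee_rot: [-179.6, 0.1, 84.7]
force: [-0.4, -0.5, -0.9]
grip_width: 0.045
finger_force: 30.0
```

{"fn": "jog_arm", "kwargs": {
  "deltas": [
    [[0,0,0],0],
    [[0,0,6],0],
    [[0,0,11],0],
    [[0,0,14],0],
    [[0,0,16],0]
  ]
}}

```text
time_s: 25.37
eef_pos: [0.6321, 0.0145, 0.0502]
ee_rot: [179.9, -0.0, 84.8]
force: [-0.4, 0.0, -1.3]
grip_width: 0.0455
finger_force: 30.0
```

{"fn": "jog_arm", "kwargs": {
  "deltas": [
    [[0,0,0],0],
    [[0,0,0],0],
    [[0,0,0],0]
  ]
}}

```text
time_s: 25.62
eef_pos: [0.6316, 0.0146, 0.0498]
ee_rot: [180.0, -0.0, 84.8]
force: [0.4, -0.4, -0.3]
grip_width: 0.045
finger_force: 30.0
```

{"fn": "jog_arm", "kwargs": {
  "deltas": [
    [[0,-1,2],0],
    [[0,-1,4],0],
    [[0,-1,5],0],
    [[0,-1,5.5],0],
    [[0,-1,5.5],0]
  ]
}}

```text
time_s: 26.03
eef_pos: [0.6303, 0.0148, 0.045]
ee_rot: [180.0, -0.0, 84.8]
force: [-3.9, 0.1, 10.0]
grip_width: 0.045
finger_force: 30.0
```

{"fn": "jog_arm", "kwargs": {
  "deltas": [
    [[0,0,0],0],
    [[0,0,0],0],
    [[0,0,0],0],
    [[0,0,0],0],
    [[0,0,0],0]
  ],
  "hand": 91.8
}}

```text
time_s: 26.45
eef_pos: [0.6301, 0.0146, 0.0434]
ee_rot: [-180.0, 0.0, 84.8]
force: [-0.1, -0.0, -0.5]
grip_width: 0.0741
finger_force: 0.0
```

{"fn": "jog_arm", "kwargs": {
  "deltas": [
    [[0,0,0],0],
    [[0,0,-15],0],
    [[0,0,-45],0],
    [[0,0,-80],0],
    [[0,0,-115],0]
  ]
}}

```text
time_s: 26.87
eef_pos: [0.6293, 0.0146, 0.1591]
ee_rot: [-179.9, 0.0, 84.8]
force: [0.2, -0.2, -0.5]
grip_width: 0.0918
finger_force: 0.0
```

{"fn": "jog_arm", "kwargs": {
  "deltas": [
    [[0,-15,-25],0],
    [[0,-45,-40],0],
    [[0,-80,-45],0],
    [[0,-115,-45],0],
    [[0,-150,-45],0]
  ]
}}

```text
time_s: 27.28
eef_pos: [0.4796, 0.0283, 0.2042]
ee_rot: [179.9, -0.0, 84.8]
force: [0.4, 0.9, -0.3]
grip_width: 0.0917
finger_force: 0.0
```

{"fn": "jog_arm", "kwargs": {
  "deltas": [
    [[20,-30,0],0],
    [[50,-50,0],0],
    [[85,-60,0],0],
    [[120,-60,0],0],
    [[150,-60,0],0]
  ]
}}

```text
time_s: 27.7
eef_pos: [0.4339, 0.1854, 0.2043]
ee_rot: [179.9, -0.1, 84.9]
force: [0.2, -0.2, 0.6]
grip_width: 0.0918
finger_force: 0.0
```

{"fn": "jog_arm", "kwargs": {
  "deltas": [
    [[35,0,0],0],
    [[70,0,0],0],
    [[100,0,0],0],
    [[120,0,0],0],
    [[120,0,0],0]
  ]
}}

```text
time_s: 28.12
eef_pos: [0.4446, 0.3083, 0.2038]
ee_rot: [-180.0, -0.2, 85.2]
force: [-0.2, 1.7, 0.8]
grip_width: 0.0923
finger_force: 0.0
```

Run:
```python
from h import *
im=imaging.get_image('top'); s=imaging.get_image('scene')
cv2.imwrite('pics/fin.png',np.vstack([cv2.resize(im[110:270,140:420],(700,300)),cv2.resize(s[130:300,150:350],(700,300))]))
c,f=cam('top'); m=((cv2.cvtColor(im,cv2.COLOR_BGR2HSV)[...,1]<75)&(im.max(2)>50)).astype(np.uint8)
for k in 'abcd':
    u,v=proj(c,f,np.array([*MK[k],H[k]+.003])); r=22
    ui,vi=int(u),int(v)
    p=m[vi-r:vi+r,ui-r:ui+r]; q=max(cv2.findContours(p,cv2.RETR_EXTERNAL,cv2.CHAIN_APPROX_NONE)[0],key=cv2.contourArea)
    (a,b),R=cv2.minEnclosingCircle(q); w=ray(c,f,a+ui-r,b+vi-r,H[k]+.003); print(k,np.round((w[:2]-MK[k])*1e3,1),"r",R, "pred px",round(u),round(v))
go((.4,.3,.2))
```

```text
a [-5.2  2.9] r 19.526029586791992 pred px 341 155
b [-3.7 -2. ] r 15.35164737701416 pred px 294 155
c [-2.5  1.2] r 12.298474311828613 pred px 250 154
d [-2.7 -3.6] r 9.924817085266113 pred px 208 153
t 28.22 pos [0.4451 0.303  0.2033] rot [-180.     0.    84.9] w 0.0921
  -> (0.4, 0.3, 0.2) [ -7.  -44.6   3.3] turn 0.1
```

View pics/fin.png

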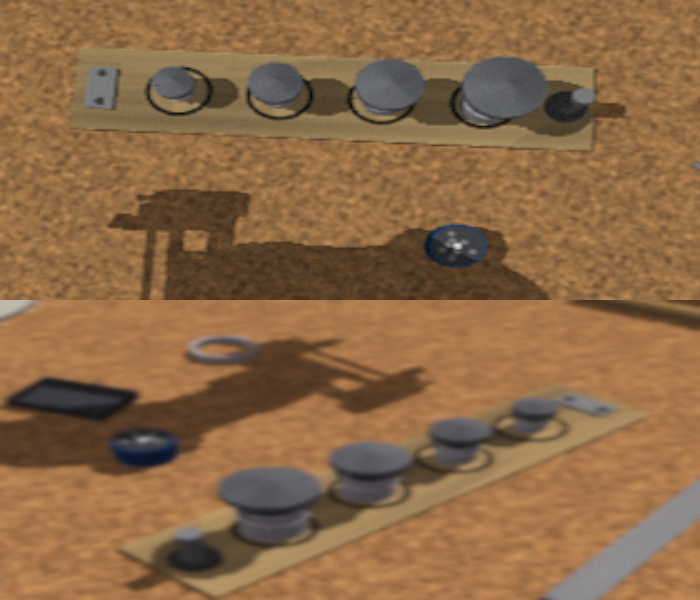

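The final view shows all four standing upright in order: a next to the post and d at the plate end. All are within about 6 mm of their circle centres, and the tin is upright. Handing in.

```bash
python3 -c "
from bench import env
print(env.job_done())"
```

```text
the job is handed in; nothing more can be done
None
```

I handed the job in at about 28 s: the four cowls stand upright in size order from the post, each measured within about 6 mm of its circle's centre, and the rivet tin was not knocked over; the hand-in call did not report a verdict.

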